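Put away the things left on the kitchen counter after washing up

TASK

Tidy the counter: stand the two spice tins upright in the round wooden tray, lay the wooden spoon and the wooden spatula flat on the bottom of the rectangular steel cutlery tray, side by side and not on top of each other, and lay the bar of soap flat in the white soap dish. Leave the little steel bowl and the onion where they are.

Things in the scene. Friction and masses are not known exactly. Their poses are not given: they have to be found in the camera images.
- tall_tin_mid (a point): Tall round metal spice tin standing upright: diameter 44, height 95. The point is its centre, half-way up (47.5 above its foot); z is its axis, up.
- short_tin_mid (a point): Short round metal spice tin standing upright: diameter 54, height 60. The point is its centre, half-way up (30 above its foot); z is its axis, up.
- spoon_mid (a point): Small wooden spoon lying flat, 130 long along its x: straight handle 14 wide and 12 thick from x = -65 to x = +30, round bowl end 38 across and 11 thick (shallow, drawn as a dark disc) from x = +27 to x = +65. The point is on the handle at half its length, 6 above its underside, and is close to the balance point; z points up.
- spatula_mid (a point): Small wooden spatula lying flat, 130 long along its x: straight handle 14 wide and 12 thick from x = -65 to x = +30, square blade end 36 wide (y) and 10 thick with three dark grooves from x = +25 to x = +65. The point is on the handle at half its length, 6 above its underside, and is close to the balance point; z points up.
- soap_mid (a point): Cream-coloured bar of hard washing-up soap lying flat: 80 long (x), 50 wide (y), 28 high. The point is its centre, 14 above its underside; z points up.
- cutlery_tray: Shallow rectangular steel cutlery tray, fixed, open on top: outside 130 (x) by 170 (y) by 20 high, walls 5 thick, floor 5 thick, so inside 120 by 160 by 15 deep. Origin at the centre of its underside, on the counter; its long side is its y axis; z up.
- spice_tray: Round light-wood tray with a low upright rim, fixed, open on top: outside diameter 156, height 26, rim 4 thick, flat floor 5 thick, so inside diameter 148. Origin at the centre of its underside, on the counter; z up.
- soap_dish: Small white ceramic soap dish, rectangular, fixed, open on top: outside 100 (x) by 130 (y) by 14 high, walls 5 thick, floor 5 thick, so inside 90 by 120 by 9 deep. Origin at the centre of its underside, on the counter; its long side is its y axis; z up.
- katori: Bystander: small empty steel bowl, loose, rim diameter 80, height 34, at the left or right end of the row of things. Origin at the centre of its underside.
- onion: Bystander: a red onion, loose, 62 across and 58 high, standing on its root, at the left or right end of the row of things. Origin at the centre of its underside.
There are look-alikes about, which are no part of the job. Leave any purple or red look-alike of the part that bears spatula_mid alone. What is shaped like the part that bears short_tin_mid but blue is not meant.

How it is judged:
At the end, for the whole second after the job is handed in: Both tins upright on the floor of the round tray, spoon and spatula flat on the floor of the cutlery tray, soap flat on the floor of its dish, all inside the walls: tilt under 0.12 rad, centre -4 to +6 mm from resting height, at rest (under 0.02 m/s) (horizontal distance between tall_tin_mid and spice_tray below 0.056 m and z of tall_tin_mid in the frame of spice_tray between 0.0485 and 0.0585 m and angle between each of tall_tin_mid, short_tin_mid, spoon_mid, spatula_mid, soap_mid's own z axis and vertical below 0.12 rad and horizontal distance between short_tin_mid and spice_tray below 0.051 m and z of short_tin_mid in the frame of spice_tray between 0.031 and 0.041 m and x of spoon_mid in the frame of cutlery_tray between -0.056 and 0.056 m and y of spoon_mid in the frame of cutlery_tray between -0.035 and 0.035 m and z of spoon_mid in the frame of cutlery_tray between 0.007 and 0.017 m and x of spatula_mid in the frame of cutlery_tray between -0.056 and 0.056 m and y of spatula_mid in the frame of cutlery_tray between -0.035 and 0.035 m and z of spatula_mid in the frame of cutlery_tray between 0.007 and 0.017 m and x of soap_mid in the frame of soap_dish between -0.026 and 0.026 m and y of soap_mid in the frame of soap_dish between -0.04 and 0.04 m and z of soap_mid in the frame of soap_dish between 0.015 and 0.025 m and linear speed of each of tall_tin, short_tin, spoon, spatula, soap below 0.02 m/s); the robot touches nothing.
It fails at once if the steel bowl was pushed more than 40 mm away (distance of katori from where it was at the start of the episode above 0.04 m).
It fails at once if the onion was pushed more than 40 mm away (distance of onion from where it was at the start of the episode above 0.04 m).
It also fails if it takes over 141 s, if anything falls off the work surface, if the arm or the gripper's body presses on something with over 40 N, if the wrist force passes 120 N, or if a joint passes its speed limit or range.

ROBOT

A 7-joint arm with a two-finger parallel gripper is mounted at the origin on the work surface. World frame = base frame: x ahead of the robot, y to its left, z up, the work surface at z = 0. Lengths are in m, angles in rad, forces in N, time in s.
With the tool pointing down it reaches from about 0.35 to 0.9 m from the base axis. Payload 8.1 kg.
Tool frame: the origin (TCP) lies between the finger pads; the fingertips stand 11 mm ahead of it and the grasp point (between the pads) lies 8 mm behind it; z points along the fingers, y is the line along which they close (so a half turn about z gives the same grasp; the last joint's range is limited). The gripper opens to 92 mm and grips with 3 to 60 N. Pads are 19 mm wide; open, the fingers measure 130 mm over their backs; the gripper's body (75 mm by 190 mm) begins 47 mm behind the grasp point.
Start: joints at [1.084, 0.434, 0.025, 1.573, -0.012, 1.134, -0.075], TCP at [0.234, -0.58, 0.238] pointing down, gripper open.
Joint ranges: [-2.62, 2.62], [-0.44, 2.09], [-1.27, 1.32], [0.08, 2.57], [-1.32, 4.46], [0.12, 2], [-2.74, 2.74]. Speed limits (rad/s): [2.22, 2.22, 3.01, 3.01, 3.14, 3.14, 3.14].

INTERFACE

Orientations are given as a rotation vector (axis times angle).
In Python, from cell import observe, get_image, camera_params, sign_off gives the robot as it stands.
- The arm moves only by the shell command python3 -m pendant 'ROWS' [FORCE]. ROWS is JSON, one flat list of numbers, 7 for each row, row after row: the shift along the tool's x, y, z in m, then the turn, a rotation vector about the tool's x, y, z in rad, then the finger opening in m, from 0 to 0.0918. In form: [dx, dy, dz, rx, ry, rz, jaw, dx, dy, dz, rx, ry, rz, jaw, ...]. A call has 1 to 10 rows; each row shifts and turns the commanded pose from where the row before left it, along the tool's axes as they then stand; what a row does not reach is not made up. A row lasts 1/8 s, in which the tool goes at most 62.5 mm and 10.7 degrees, less where a joint would pass 70% of its speed; a pose out of reach is approached as far as the arm can. A call is refused whole if a number of a shift passes 0.0625 or a number of a turn 0.188, either way. A call with a gripper value outside its range is refused whole. The fingers move at their own pace and stop on an object; FORCE is the grip in N (left out, the last holds). Time passes only in rows, so rows that do not move let the fingers close. It gives the time, the measured TCP pose, the force, the opening and the grip force at its end, in the units of the state.
- observe(): the state, without advancing time (a new reading comes with each control period).
- get_image(name): name is "side" or "top" or "wrist"; returns the picture (400x640x3 uint8, red, green, blue); there is no depth.
- camera_params(name): a dict with "intrinsics" (3x3 intrinsics, pixels), "dist" ([k1, k2, p1, p2, k3] as OpenCV has them; the pictures are not rectified), "eye" and "rotation" of the camera in the world; the wrist camera has in their place "T_tool_cam" (4x4, takes a point from camera to tool coordinates, whose origin is the TCP and whose axes are the flange's). Camera axes: x right, y down, z forward; pixel columns grow to the right and rows downward; lengths in m; the calibration is good to about 2 mm. A picture is of the moment at which its call begins: read the wrist's pose just before it. camera_params takes no time and is no camera call.
- sign_off(): hands the job in; it is judged then, once.
The state is a dict: "clock": time; "joints": joint angles; "dq": joint speeds; "joint_efforts": joint torques, N m; "position": TCP position; "ee_rot": TCP orientation; "force": force on the tool from outside, world axes, zero at the start; "ft_torque": the same for the moment, N m; "width": opening from 0.0 (shut) to 1.0 (fully open); "gripper_force": force on a finger pad.
Only numpy, scipy, OpenCV 4.12 (cv2) and the standard library are available. Lean on these libraries where they do the work, as an engineer would, in place of code of your own. Each camera call takes 0.05 s, during which the arm holds its last target. There are 200 camera calls.

## Working session

There is one attempt and no reset: what is moved stays moved. The work goes in short steps, Python scripts to look and compute and a shell command to move; the robot and the scene stay as the last step left them, time stands still between calls to the robot, and variables do not carry over. Pictures are saved under pics/ and viewed, at most 14 in all, crops included, and the job is handed in when it is done.

```bash
mkdir -p pics; ls; python3 - <<'E'
from cell import *
import cv2,numpy as np
np.set_printoptions(precision=4,suppress=True)
s=observe();print(s['clock'],s['position'],s['ee_rot'],s['width'],s['force'])
for n in ['top','side','wrist']:
    im=get_image(n);cv2.imwrite(f'pics/{n}0.png',im[:,:,::-1])
    print(n,camera_params(n))
E
```

```text
pics
0.0 [ 0.2338 -0.5791  0.2369] [-3.0824 -0.5988  0.0007] 0.9996613082255543 [-0.1247  0.1295 -0.3544]
top {'intrinsics': array([[490.2032,   0.    , 319.9816],
       [  0.    , 490.2032, 188.9953],
       [  0.    ,   0.    ,   1.    ]]), 'dist': array([0.0367, 0.    , 0.    , 0.    , 0.    ]), 'eye': array([0.3703, 0.0069, 1.2285]), 'rotation': array([-2.2361,  2.1924, -0.05  ])}
side {'intrinsics': array([[471.9407,   0.    , 315.5856],
       [  0.    , 471.9407, 212.2064],
       [  0.    ,   0.    ,   1.    ]]), 'dist': array([-0.0153,  0.    ,  0.    ,  0.    ,  0.    ]), 'eye': array([-0.0476,  0.4853,  0.9326]), 'rotation': array([-1.0404,  2.5452, -0.8752])}
wrist {'intrinsics': array([[325.815 ,   0.    , 316.7713],
       [  0.    , 325.815 , 195.0377],
       [  0.    ,   0.    ,   1.    ]]), 'dist': array([-0.046,  0.   ,  0.   ,  0.   ,  0.   ]), 'T_tool_cam': array([[-0.0006, -0.96  , -0.28  ,  0.075 ],
       [ 1.    , -0.0005, -0.0001,  0.0007],
       [-0.    , -0.28  ,  0.96  , -0.1471],
       [ 0.    ,  0.    ,  0.    ,  1.    ]])}
```

View pics/top0.png

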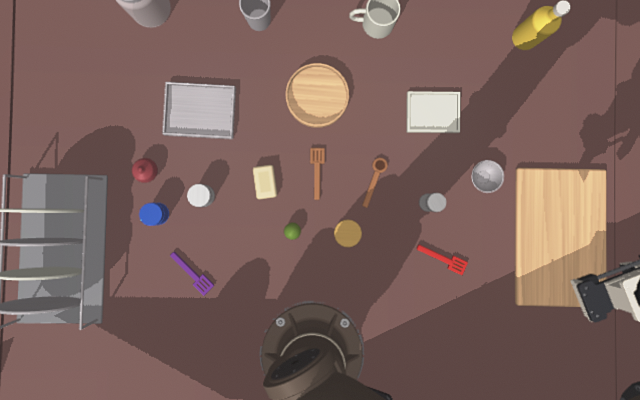

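View pics/side0.png

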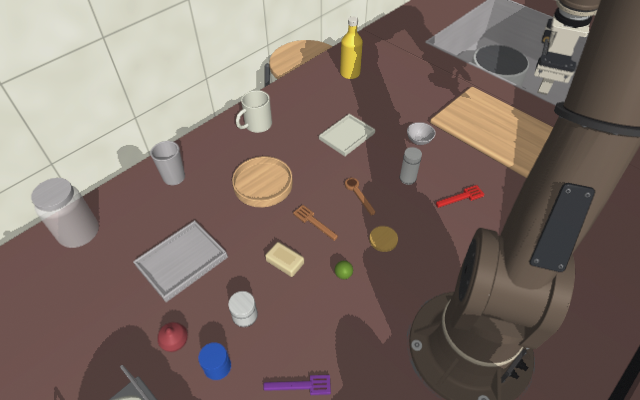

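The top view shows, by pixel: short tin (199,195), blue look-alike (153,214), soap (264,182), spatula (317,173), spoon (375,180) and tall tin (433,202). The trays are cutlery (200,110), round (318,95) and soap dish (434,112). The onion is at (145,170), the katori at (487,176).
Spatula candidates are the wooden one (317,173), purple (193,272) and red (443,257). Only the wooden one fits. For the short tin, the grey-white one (199,195) fits and the blue one doesn't.

```bash
cat > h.py <<'E'
from cell import *
import cv2,numpy as np
from scipy.spatial.transform import Rotation as R
np.set_printoptions(precision=4,suppress=True)
def cam(n,s=None):
    c=camera_params(n)
    if n!='wrist': return c,np.array(c['eye']),R.from_rotvec(c['rotation']).as_matrix()
    T=np.array(c['T_tool_cam']);Rt=R.from_rotvec(s['ee_rot']).as_matrix()
    return c,Rt@T[:3,3]+np.array(s['position']),Rt@T[:3,:3]
def ray(n,uv,z,s=None):
    c,e,M=cam(n,s)
    p=cv2.undistortPoints(np.float64(uv).reshape(-1,1,2),np.array(c['intrinsics']),np.array(c['dist'])).reshape(-1,2)
    d=np.c_[p,np.ones(len(p))]@M.T
    return e+d*((z-e[2])/d[:,2])[:,None]
def rows_at(n,uv):return ray(n,uv,0)
def blob(im,mask):
    cs,_=cv2.findContours(mask.astype(np.uint8),cv2.RETR_EXTERNAL,cv2.CHAIN_APPROX_NONE)
    return max(cs,key=cv2.contourArea)[:,0,:].astype(float)
def pose():
    s=observe();Rm=R.from_rotvec(s['ee_rot']).as_matrix()
    print('t',s['clock'],'pos',s['position'],'xaxis',Rm[:,0],'yaxis',Rm[:,1],'z',Rm[:,2],'w',s['width']*.0918,'F',s['force'],s['gripper_force']);return s
E
python3 - <<'E'
from h import *
im=cv2.imread('pics/top0.png')
hsv=cv2.cvtColor(im,cv2.COLOR_BGR2HSV)
for n,(u,v) in dict(short=(199,192),soap=(264,178),spat=(317,185),spoon=(371,190),tall=(437,202),tall_side=(425,200),cut=(200,110),cutrim=(165,120),round=(318,95),dish=(434,112),counter=(290,160),shad=(380,130)).items(): print(n,hsv[v,u],im[v,u])
c=im[70:220,120:520];cv2.imwrite('pics/crop0.png',cv2.resize(c,None,fx=2,fy=2,interpolation=cv2.INTER_CUBIC))
E
```

```text
short [ 15   2 223] [221 222 223]
soap [ 22  66 227] [168 212 227]
spat [ 11 128 187] [ 93 129 187]
spoon [ 11 123 137] [ 71  96 137]
tall [ 10   4 174] [171 172 174]
tall_side [ 0  8 97] [94 94 97]
cut [167   9 196] [192 189 196]
cutrim [168  13 100] [ 97  95 100]
round [ 17  91 229] [147 193 229]
dish [ 27  11 226] [216 225 226]
counter [  4  71 130] [ 94  99 130]
shad [  3  69 129] [ 94  98 129]
```

View pics/crop0.png

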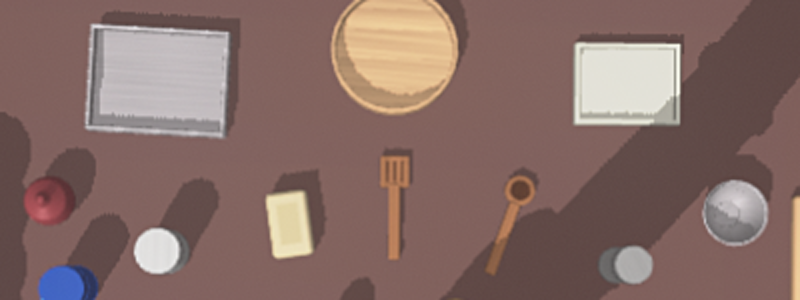

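The enlarged crop confirms the picks: wooden three-groove spatula at crop (395,205), wooden round spoon (512,225), grey-white short tin (160,250), grey tall tin (630,265). Next I measure them.

```bash
python3 - <<'E'
from h import *
im=cv2.imread('pics/top0.png');hsv=cv2.cvtColor(im,cv2.COLOR_BGR2HSV).astype(int)
H,S,V=hsv[...,0],hsv[...,1],hsv[...,2]
def roi(m,u0,u1,v0,v1):
    o=np.zeros_like(m);o[v0:v1,u0:u1]=m[v0:v1,u0:u1];return o
def rect(n,c,z):
    w=ray('top',c,z)[:,:2];r=cv2.minAreaRect((w*1000).astype(np.float32));print(n,r)
rect('cut',blob(im,roi((S<40)&(V>85),155,245,70,145)),.02)
rect('dish',blob(im,roi((S<45)&(V>90),400,468,85,138)),.014)
rect('soap',blob(im,roi((H>16)&(H<30)&(S>35)&(V>120),245,285,160,205)),.028)
for n,b in dict(spat=(300,335,140,205),spoon=(355,395,150,212)).items():
    m=roi((H>6)&(H<16)&(S>85),*b);rect(n,blob(im,m),.012)
    vv,uu=np.nonzero(m);w=ray('top',np.c_[uu,vv],.012)[:,:2]
    c=w.mean(0);d=np.linalg.svd(w-c,full_matrices=False)[2][0];t=(w-c)@d;print('  c',c,'d',d,t.min(),t.max(), 'ends',c+d*t.min(),c+d*t.max())
c=blob(im,roi((H>10)&(H<25)&(S>75)&(V>90),280,355,58,132));w=ray('top',c,.026)[:,:2];print('round',cv2.minEnclosingCircle((w*1000).astype(np.float32)))
for n,b,z,th in (('short',(180,215,178,212),.06,195),('tall',(415,450,185,220),.095,140)):
    c=blob(im,roi((S<20)&(V>th),*b));w=ray('top',c,z)[:,:2];print(n,cv2.minEnclosingCircle((w*1000).astype(np.float32)),w.mean(0))
c=blob(im,roi((S<35)&(V>70),465,510,155,198));print('kat',cv2.minEnclosingCircle((ray('top',c,.034)[:,:2]*1000).astype(np.float32)))
c=blob(im,roi((S>120)&((H<8)|(H>170)),128,162,150,190));print('onion',cv2.minEnclosingCircle((ray('top',c,.03)[:,:2]*1000).astype(np.float32)))
pose()
E
```

```text
cut ((594.2616577148438, 290.249755859375), (174.65220642089844, 133.98497009277344), 88.17278289794922)
dish ((605.0311279296875, -289.83709716796875), (102.54647827148438, 134.9991455078125), 1.130271315574646)
soap ((421.1675720214844, 124.54217529296875), (79.9250259399414, 50.272525787353516), 8.892633438110352)
spat ((445.953857421875, -3.784648895263672), (129.39971923828125, 34.835723876953125), 1.1435234546661377)
  c [ 0.4599 -0.0029] d [-1.     -0.0071] -0.05091672102247829 0.0787558734853485 ends [ 0.5108 -0.0026] [ 0.3812 -0.0035]
spoon ((428.2967224121094, -139.4866180419922), (37.84347915649414, 129.3104248046875), 64.41065216064453)
  c [ 0.4358 -0.1473] d [-0.9434  0.3316] -0.05517261451258308 0.07550753773228956 ends [ 0.4879 -0.1656] [ 0.3646 -0.1223]
round ((637.909912109375, 0.40499961376190186), 80.21824645996094)
short ((384.31768798828125, 277.72637939453125), 26.049640655517578) [0.3844 0.278 ]
tall ((378.9886169433594, -281.4912414550781), 21.464277267456055) [ 0.3791 -0.2811]
kat ((445.28411865234375, -420.0858154296875), 40.45943069458008)
onion ((441.48291015625, 417.8630676269531), 27.81646156311035)
t 0.15 pos [ 0.2339 -0.5792  0.2372] xaxis [ 0.9273  0.3743 -0.0001] yaxis [ 0.3743 -0.9273 -0.0011] z [-0.0005  0.001  -1.    ] w 0.09142892233579739 F [0.3771 0.1078 0.2184] 0.0
```

Sizes come out right, so I start moving. First I turn the tool to yaw 90°, so that tool x = +Y and tool y = +X.

```bash
python3 -m pendant '[0,0,0,0,0,-0.17,0.09,0,0,0,0,0,-0.17,0.09,0,0,0,0,0,-0.17,0.09,0,0,0,0,0,-0.17,0.09,0,0,0,0,0,-0.17,0.09,0,0,0,0,0,-0.17,0.09,0,0,0,0,0,-0.168,0.09]' 20; python3 -c "
from h import *
s=pose();print(s['joints'])"
```

```text
clock: 1.02
position: [0.2339, -0.5794, 0.2374]
ee_rot: [-2.214, -2.228, -0.0]
force: [-0.3, 0.1, 0.7]
width: 0.979
gripper_force: 0.0
t 1.025 pos [ 0.2339 -0.5794  0.2374] xaxis [-0.0065  1.      0.0006] yaxis [ 1.      0.0065 -0.0004] z [-0.0004  0.0006 -1.    ] w 0.08982888521978678 F [-0.3349  0.0674  0.6573] 0.0
[ 1.2654  0.4508 -0.2402  1.5565  0.1139  1.1487  1.008 ]
```

```bash
python3 -m pendant '[0.055,0.02,0,0,0,0,0.09,0.055,0.02,0,0,0,0,0.09,0.055,0.02,0,0,0,0,0.09,0.055,0.02,0,0,0,0,0.09,0.055,0.02,0,0,0,0,0.09,0.055,0.02,0,0,0,0,0.09,0.055,0.02,0,0,0,0,0.09,0.055,0.02,0,0,0,0,0.09,0.055,0.02,0,0,0,0,0.09,0.055,0.02,0,0,0,0,0.09]'; python3 -m pendant '[0.05,-0.008,0,0,0,0,0.09,0.05,-0.008,0,0,0,0,0.09,0.05,-0.008,0,0,0,0,0.09,0.05,-0.008,0,0,0,0,0.09,0.05,-0.008,0,0,0,0,0.09,0.05,-0.008,0,0,0,0,0.09,0,0,0,0,0,0,0.09]'; python3 -c "
from h import *
s=pose();print(s['joints'])"
```

```text
clock: 2.28
position: [0.4337, -0.0277, 0.2378]
ee_rot: [2.221, 2.221, -0.0]
force: [1.5, -0.2, -0.3]
width: 0.978
gripper_force: 0.0
clock: 3.15
position: [0.3835, 0.2746, 0.2379]
ee_rot: [-2.212, -2.228, -0.002]
force: [-0.1, -0.2, 0.5]
width: 0.983
gripper_force: 0.0
t 3.15 pos [0.3835 0.2746 0.2379] xaxis [-0.0075  1.      0.0024] yaxis [ 1.      0.0075 -0.0006] z [-0.0007  0.0024 -1.    ] w 0.09025845160708283 F [-0.1289 -0.216   0.4582] 0.0
[-0.0758  0.2858 -0.8009  1.8844  0.231   1.0655 -0.9616]
```

```bash
python3 -m pendant '[0.0035,0.001,0.04,0,0,0,0.09,0,0,0.05,0,0,0,0.09,0,0,0.05,0,0,0,0.09,0,0,0.03,0,0,0,0.09,0,0,0.03,0,0,0,0.09,0,0,0,0,0,0,0.045,0,0,0,0,0,0,0.045,0,0,0,0,0,0,0.045,0,0,0,0,0,0,0.045,0,0,0,0,0,0,0.045]' 25
```

```text
clock: 4.4
position: [0.3866, 0.2742, 0.0385]
ee_rot: [2.22, 2.222, 0.002]
force: [-1.5, -1.3, 7.7]
width: 0.581
gripper_force: 25.0
```

```bash
python3 -m pendant '[0,0,-0.03,0,0,0,0.045,0,0,-0.05,0,0,0,0.045,-0.04,0.042,0,0,0,0,0.045,-0.04,0.042,0,0,0,0,0.045,-0.04,0.042,0,0,0,0,0.045,-0.04,0.042,0,0,0,0,0.045,-0.04,0.042,0,0,0,0,0.045,-0.04,0.042,0,0,0,0,0.045,0,0,0,0,0,0,0.045,0,0,0,0,0,0,0.045]'; python3 - <<'E'
from h import *
s=pose();cv2.imwrite('pics/top1.png',get_image('top')[:,:,::-1])
im=get_image('wrist');cv2.imwrite('pics/w1.png',im[:,:,::-1])
E
```

```text
clock: 5.65
position: [0.6378, 0.0347, 0.1175]
ee_rot: [-2.22, -2.222, 0.0]
force: [-0.2, 0.5, -1.9]
width: 0.576
gripper_force: 25.0
t 5.65 pos [0.6378 0.0347 0.1175] xaxis [-0.0008  1.      0.0006] yaxis [ 1.      0.0008 -0.0009] z [-0.0009  0.0006 -1.    ] w 0.05289333183668748 F [-0.1772  0.4605 -1.854 ] 24.999854857160244
```

View pics/w1.png

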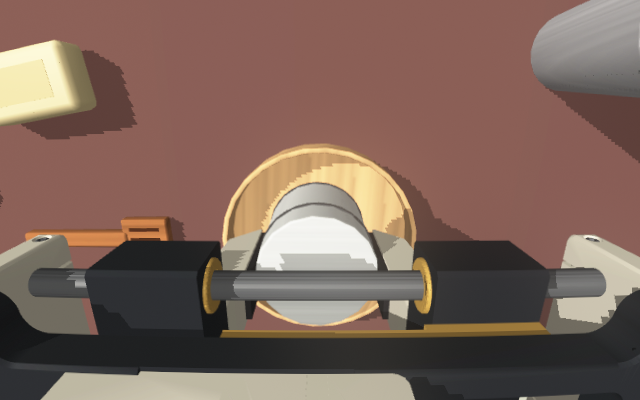

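The wrist view shows the tin held square in the jaws at about (315,265), above the round tray with its rim centred at (318,235). Lower and release.

```bash
python3 -m pendant '[0,0,0.04,0,0,0,0.045,0,0,0.02,0,0,0,0.045,0,0,0.012,0,0,0,0.045,0,0,0,0,0,0,0.045,0,0,0,0,0,0,0.07,0,0,0,0,0,0,0.07,0,0,0,0,0,0,0.07,0,0,-0.04,0,0,0,0.07,0,0,-0.05,0,0,0,0.09,0,0,-0.05,0,0,0,0.09]'; python3 -c "
from h import *
pose()
cv2.imwrite('pics/w2.png',get_image('wrist')[:,:,::-1])"
```

```text
clock: 7.0
position: [0.6383, 0.0343, 0.1874]
ee_rot: [-2.22, -2.222, -0.0]
force: [1.2, -0.1, -0.0]
width: 0.933
gripper_force: 0.0
t 7.0 pos [0.6383 0.0343 0.1874] xaxis [-0.001   1.      0.0001] yaxis [ 1.     0.001 -0.   ] z [-0.      0.0001 -1.    ] w 0.08563885907730509 F [ 1.2396 -0.0581 -0.0361] 0.0
```

```bash
python3 -m pendant '[-0.045,-0.037,0,0,0,0,0.09,-0.045,-0.037,0,0,0,0,0.09,-0.045,-0.037,0,0,0,0,0.09,-0.045,-0.037,0,0,0,0,0.09,-0.045,-0.037,0,0,0,0,0.09,-0.045,-0.037,0,0,0,0,0.09,-0.045,-0.037,0,0,0,0,0.09,0,0,0,0,0,0,0.09,0,0,0,0,0,0,0.09]'; python3 - <<'E'
from h import *
pose()
im=get_image('top');cv2.imwrite('pics/top2.png',im[:,:,::-1])
hsv=cv2.cvtColor(im,cv2.COLOR_RGB2HSV).astype(int);m=np.zeros(im.shape[:2],bool);m[60:130,285:352]=((hsv[...,1]<25)&(hsv[...,2]>180))[60:130,285:352]
w=ray('top',blob(im,m),.065)[:,:2]*1000;print(cv2.minEnclosingCircle(w.astype(np.float32)))
E
```

```text
clock: 8.18
position: [0.3801, -0.2807, 0.186]
ee_rot: [2.22, 2.221, 0.001]
force: [1.0, -0.1, -0.1]
width: 0.981
gripper_force: 0.0
t 8.175 pos [ 0.3801 -0.2807  0.186 ] xaxis [-0.0004  1.     -0.0001] yaxis [1.     0.0004 0.0008] z [ 0.0008 -0.0001 -1.    ] w 0.09009635404560382 F [ 0.9531 -0.0826 -0.0793] 0.0
((638.0961303710938, 38.64065170288086), 27.37388038635254)
```

Short tin stands at (0.638, 0.039) with its radius coming out right. Now the tall tin.

```bash
python3 -m pendant '[0,-0.001,0.05,0,0,0,0.09,0,0,0.045,0,0,0,0.09,0,0,0.03,0,0,0,0.09,0,0,0,0,0,0,0.035,0,0,0,0,0,0,0.035,0,0,0,0,0,0,0.035,0,0,0,0,0,0,0.035,0,0,0,0,0,0,0.035,0,0,0,0,0,0,0.035]' 25;python3 -m pendant '[0,0,-0.05,0,0,0,0.035,0,0,-0.05,0,0,0,0.035,0.04,0.043,0,0,0,0,0.035,0.04,0.043,0,0,0,0,0.035,0.04,0.043,0,0,0,0,0.035,0.04,0.043,0,0,0,0,0.035,0.04,0.043,0,0,0,0,0.035,0.043,0.043,0,0,0,0,0.035,0,0,0,0,0,0,0.035,0,0,0,0,0,0,0.035]'
```

```text
clock: 9.35
position: [0.3789, -0.2812, 0.0612]
ee_rot: [2.22, 2.222, -0.0]
force: [-1.4, -0.0, 7.5]
width: 0.474
gripper_force: 25.0
clock: 10.6
position: [0.636, -0.0378, 0.16]
ee_rot: [-2.219, -2.223, 0.002]
force: [0.1, -1.0, -0.7]
width: 0.478
gripper_force: 25.0
```

```bash
python3 -m pendant '[0,0.002,0.05,0,0,0,0.035,0,0,0.03,0,0,0,0.035,0,0,0.012,0,0,0,0.035,0,0,0,0,0,0,0.035,0,0,0,0,0,0,0.065,0,0,0,0,0,0,0.065,0,0,0,0,0,0,0.065,0,0,-0.04,0,0,0,0.065,0,0,-0.05,0,0,0,0.09,0,0,-0.05,0,0,0,0.09]';python3 -m pendant '[0.03,-0.045,0,0,0,0.17,0.06,0,0,0,0,0,0.17,0.06,0,0,0,0,0,0.17,0.06,0,0,0,0,0,0.17,0.06,0,0,0,0,0,0.17,0.06,0,0,0,0,0,0.17,0.06,0,0,0,0,0,0.17,0.06,0,0,0,0,0,0.17,0.06,0,0,0,0,0,0.055,0.06,0,0,0,0,0,0,0.06]'; python3 - <<'E'
from h import *
s=pose();print(s['joints'])
E
```

```text
clock: 11.85
position: [0.6384, -0.0376, 0.2105]
ee_rot: [2.22, 2.223, 0.0]
force: [0.1, -0.2, 0.8]
width: 0.87
gripper_force: 0.0
clock: 13.1
position: [0.5935, -0.0075, 0.209]
ee_rot: [3.132, 0.247, 0.001]
force: [0.8, 0.2, 1.1]
width: 0.654
gripper_force: 0.0
t 13.1 pos [ 0.5935 -0.0075  0.209 ] xaxis [0.9876 0.157  0.0004] yaxis [ 0.157  -0.9876  0.0002] z [ 0.0004 -0.0001 -1.    ] w 0.0600273606853237 F [0.7951 0.2163 1.0719] 0.0
[ 0.1865  0.4397 -0.3725  1.6662  0.1779  1.0688 -1.6527]
```

```bash
python3 -m pendant '[-0.0374,-0.0394,0,0,0,0,0.075,-0.0374,-0.0394,0,0,0,0,0.075,-0.0374,-0.0394,0,0,0,0,0.075,-0.0374,-0.0394,0,0,0,0,0.075,0,0,0.05,0,0,0,0.075,0,0,0,0,0,0,0.075]'; python3 - <<'E'
from h import *
s=pose()
im=get_image('top');cv2.imwrite('pics/top3.png',im[:,:,::-1])
hsv=cv2.cvtColor(im,cv2.COLOR_RGB2HSV).astype(int);m=np.zeros(im.shape[:2],bool);m[60:130,315:352]=((hsv[...,1]<25)&(hsv[...,2]>140))[60:130,315:352]
w=ray('top',blob(im,m),.1)[:,:2]*1000;print(cv2.minEnclosingCircle(w.astype(np.float32)))
s=observe();cv2.imwrite('pics/w3.png',get_image('wrist')[:,:,::-1])
E
```

```text
clock: 13.85
position: [0.419, 0.124, 0.1571]
ee_rot: [3.13, 0.25, -0.008]
force: [-0.3, 0.0, 1.2]
width: 0.818
gripper_force: 0.0
t 13.85 pos [0.419  0.124  0.1571] xaxis [ 0.9873  0.1587 -0.0049] yaxis [ 0.1587 -0.9873  0.001 ] z [-0.0047 -0.0018 -1.    ] w 0.07505661717358006 F [-0.2996  0.0048  1.219 ] 0.0
((638.5787353515625, -38.197509765625), 21.89675521850586)
```

View pics/w3.png

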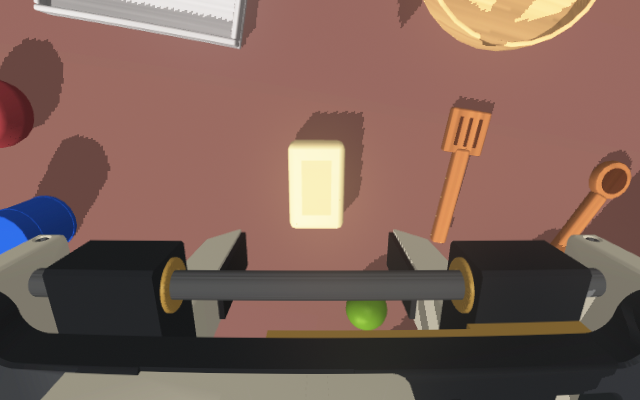

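View pics/top3.png

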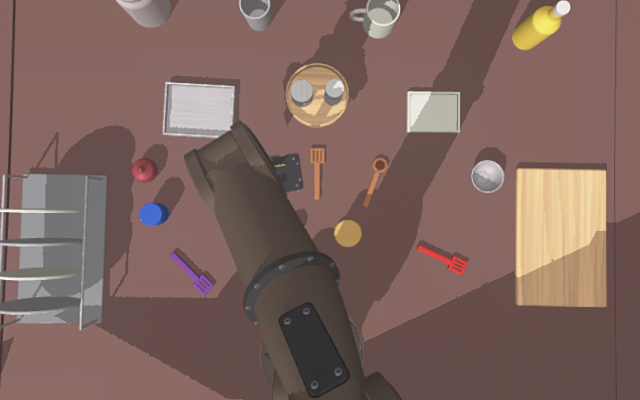

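Both tins stand in the round tray at (302,93) and (334,90). In the wrist view the soap at (317,185) is square and centred between the fingers.

```bash
python3 -m pendant '[0.002,0,0.05,0,0,0,0.075,0,0,0.05,0,0,0,0.075,0,0,0.034,0,0,0,0.075,0,0,0,0,0,0,0.04,0,0,0,0,0,0,0.04,0,0,0,0,0,0,0.04,0,0,0,0,0,0,0.04,0,0,0,0,0,0,0.04,0,0,0,0,0,0,0.04]' 30;python3 -m pendant '[0,0,-0.05,0,0,-0.17,0.04,0,0,-0.05,0,0,-0.17,0.04,0,0,0,0,0,-0.17,0.04,0,0,0,0,0,-0.17,0.04,0,0,0,0,0,-0.17,0.04,0,0,0,0,0,-0.17,0.04,0,0,0,0,0,-0.17,0.04,0,0,0,0,0,-0.17,0.04,0,0,0,0,0,-0.05,0.04,0,0,0,0,0,0,0.04]';python3 -c "
from h import *
pose()"
```

```text
clock: 15.08
position: [0.4246, 0.1252, 0.0264]
ee_rot: [-3.132, -0.245, -0.005]
force: [-1.2, -0.5, 9.0]
width: 0.542
gripper_force: 30.0
clock: 16.32
position: [0.4233, 0.1246, 0.1254]
ee_rot: [2.226, 2.215, 0.001]
force: [0.6, -0.8, -1.7]
width: 0.539
gripper_force: 30.0
t 16.325 pos [0.4233 0.1246 0.1254] xaxis [ 0.005   1.     -0.0004] yaxis [ 1.     -0.005   0.0009] z [ 0.0009 -0.0004 -1.    ] w 0.049456385196514255 F [ 0.5922 -0.7629 -1.6898] 29.999327659606934
```

```bash
python3 -m pendant '[-0.0518,0.0227,0,0,0,0,0.04,-0.0518,0.0227,0,0,0,0,0.04,-0.0518,0.0227,0,0,0,0,0.04,-0.0518,0.0227,0,0,0,0,0.04,-0.0518,0.0227,0,0,0,0,0.04,-0.0518,0.0227,0,0,0,0,0.04,-0.0518,0.0227,0,0,0,0,0.04,-0.0518,0.0227,0,0,0,0,0.04,0,0,0,0,0,0,0.04,0,0,0,0,0,0,0.04]';python3 -c "
from h import *
pose()
cv2.imwrite('pics/w4.png',get_image('wrist')[:,:,::-1])"
```

```text
clock: 17.58
position: [0.6027, -0.2896, 0.1248]
ee_rot: [-2.227, -2.215, -0.0]
force: [-0.7, 0.3, -1.9]
width: 0.54
gripper_force: 30.0
t 17.575 pos [ 0.6027 -0.2896  0.1248] xaxis [0.0051 1.     0.0007] yaxis [ 1.     -0.0051 -0.0003] z [-0.0003  0.0007 -1.    ] w 0.04957122472776865 F [-0.6784  0.3272 -1.922 ] 29.999910593032837
```

View pics/w4.png

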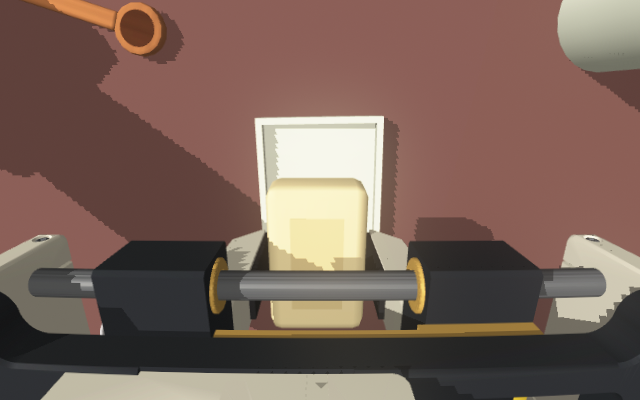

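The soap is held flat at about (316,250), over the dish whose far edge is at rows 118–240 and columns 257–383. It is aligned, so I lower it and release.

```bash
python3 -m pendant '[0,0.002,0.05,0,0,0,0.04,0,0,0.03,0,0,0,0.04,0,0,0.012,0,0,0,0.04,0,0,0,0,0,0,0.04,0,0,0,0,0,0,0.065,0,0,0,0,0,0,0.065,0,0,0,0,0,0,0.065,0,0,-0.05,0,0,0,0.065,0,0,-0.05,0,0,0,0.05,0,0,0,0,0,0,0.05]';python3 -c "
from h import *
s=pose();print(s['joints'])"
```

```text
clock: 18.88
position: [0.6078, -0.2905, 0.1377]
ee_rot: [2.221, 2.212, 0.005]
force: [-0.0, -0.2, -0.1]
width: 0.561
gripper_force: 0.0
t 18.875 pos [ 0.6078 -0.2905  0.1377] xaxis [ 0.0043  1.     -0.0025] yaxis [ 1.     -0.0043  0.0075] z [ 0.0075 -0.0025 -1.    ] w 0.05153251949487537 F [-0.0209 -0.2491 -0.0502] 0.0
[ 0.7986  0.706  -0.7167  1.5194  0.5004  1.0972 -0.0318]
```

```bash
python3 -m pendant '[0.0366,-0.0454,0,0,0,0,0.04,0.0366,-0.0454,0,0,0,0,0.04,0.0366,-0.0454,0,0,0,0,0.04,0.0366,-0.0454,0,0,0,0,0.04]';python3 -m pendant '[0,0,0,0,0,-0.176,0.04,0,0,0,0,0,-0.176,0.04,0,0,0,0,0,-0.176,0.04,0,0,0,0,0,-0.176,0.04,0,0,0,0,0,-0.176,0.04,0,0,0,0,0,-0.176,0.04,0,0,0,0,0,-0.176,0.04,0,0,0,0,0,0,0.04,0,0,0,0,0,0,0.04]';python3 - <<'E'
from h import *
s=pose()
im=cv2.imread('pics/top3.png');hsv=cv2.cvtColor(im,cv2.COLOR_BGR2HSV).astype(int)
for n,(a,b,c,d),g in (('spat',(300,335,140,205),.485),('spoon',(355,395,150,212),.44)):
    m=np.zeros(im.shape[:2],bool);m[c:d,a:b]=((hsv[...,0]>6)&(hsv[...,0]<16)&(hsv[...,1]>85))[c:d,a:b]
    v,u=np.nonzero(m);w=ray('top',np.c_[u,v],.012)[:,:2];w=w[w[:,0]<g]
    l=cv2.fitLine(w.astype(np.float32),cv2.DIST_L2,0,.01,.01).ravel();print(n,l,np.degrees(np.arctan(l[1]/l[0])),w[:,0].min())
cv2.imwrite('pics/w5.png',get_image('wrist')[:,:,::-1])
E
```

```text
clock: 19.38
position: [0.4221, -0.142, 0.1323]
ee_rot: [-2.226, -2.216, 0.0]
force: [0.3, 0.1, 0.0]
width: 0.436
gripper_force: 0.0
clock: 20.5
position: [0.4239, -0.1431, 0.1325]
ee_rot: [-0.542, -3.094, -0.0]
force: [-0.9, 0.9, 0.4]
width: 0.434
gripper_force: 0.0
t 20.5 pos [ 0.4239 -0.1431  0.1325] xaxis [-0.9405  0.3399  0.0002] yaxis [0.3399 0.9405 0.0002] z [-0.0002  0.0002 -1.    ] w 0.039882198557253355 F [-0.9434  0.8916  0.3978] 0.0
spat [ 1.      0.0035  0.4404 -0.0031] 0.20336135 0.3811217809859356
spoon [ 0.9418 -0.3363  0.4022 -0.1356] -19.651468 0.3637575560421055
```

View pics/w5.png

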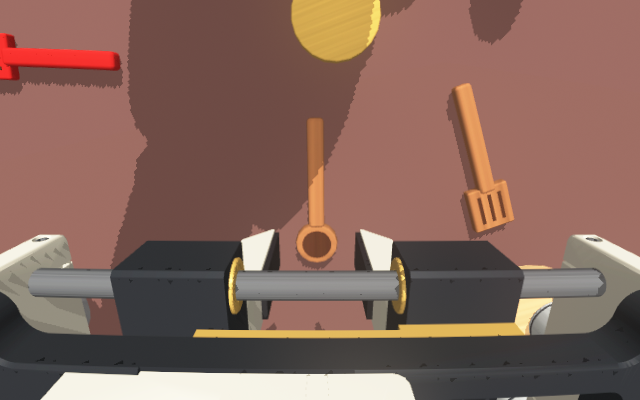

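The spoon lies centred at column 316, between the fingers at columns 230–405 and parallel to the tool. Descend, then grip.

```bash
python3 -m pendant '[-0.0025,0,0.05,0,0,0,0.04,0,0,0.05,0,0,0,0.04,0,0,0.018,0,0,0,0.04,0,0,0,0,0,0,0.04]' 20;python3 -c "
from h import *
pose()"
```

```text
clock: 21.05
position: [0.4258, -0.1435, 0.014]
ee_rot: [-0.537, -3.093, -0.0]
force: [-0.4, 0.7, -0.0]
width: 0.435
gripper_force: 0.0
t 21.05 pos [ 0.4258 -0.1435  0.014 ] xaxis [-0.9415  0.337   0.0019] yaxis [ 0.337   0.9415 -0.0002] z [-0.0019  0.0005 -1.    ] w 0.039922725724797374 F [-0.444   0.6519 -0.006 ] 0.0
```

```bash
python3 -m pendant '[0,0,0.001,0,0,0,0.005,0,0,0,0,0,0,0.005,0,0,0,0,0,0,0.005,0,0,0,0,0,0,0.005,0,0,0,0,0,0,0.005,0,0,0,0,0,0,0.005,0,0,-0.05,0,0,0,0.005,0,0,-0.05,0,0,0,0.005,0,0,0,0,0,0,0.005]' 20;python3 -m pendant '[0,0,-0.05,0,0,0.176,0.005,0,0,0,0,0,0.176,0.005,0,0,0,0,0,0.176,0.005,0,0,0,0,0,0.176,0.005,0,0,0,0,0,0.176,0.005,0,0,0,0,0,0.176,0.005,0,0,0,0,0,0.176,0.005,0,0,0,0,0,0.03,0.005,0,0,0,0,0,0,0.005]'; python3 -c "
from h import *
s=pose();print(s['joints'])
cv2.imwrite('pics/w6.png',get_image('wrist')[:,:,::-1])"
```

```text
clock: 22.18
position: [0.4284, -0.1441, 0.1167]
ee_rot: [0.536, 3.09, -0.002]
force: [0.8, -0.4, -0.8]
width: 0.148
gripper_force: 20.0
clock: 23.3
position: [0.4261, -0.144, 0.1634]
ee_rot: [-2.255, -2.186, 0.001]
force: [0.1, 0.2, 0.3]
width: 0.147
gripper_force: 20.0
t 23.3 pos [ 0.4261 -0.144   0.1634] xaxis [ 0.031   0.9995 -0.0001] yaxis [ 0.9995 -0.031  -0.0007] z [-0.0007 -0.0001 -1.    ] w 0.01353129166576665 F [0.1235 0.2104 0.2556] 19.998632669448853
[ 0.8951  0.3651 -0.8562  2.0266  0.3514  0.9012 -0.1822]
```

View pics/w6.png

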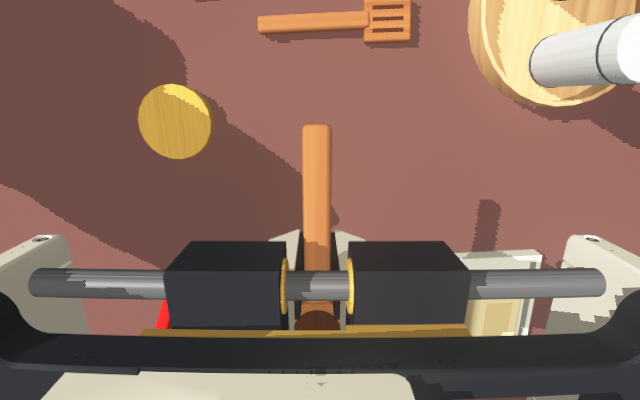

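The spoon is held at the handle, square to the tool (columns 303–330). Over to the cutlery tray, right half.

```bash
python3 -m pendant '[0.0488,0.02,0,0,0,0,0.005,0.0488,0.02,0,0,0,0,0.005,0.0488,0.02,0,0,0,0,0.005,0.0488,0.02,0,0,0,0,0.005,0.0488,0.02,0,0,0,0,0.005,0.0488,0.02,0,0,0,0,0.005,0.0488,0.02,0,0,0,0,0.005,0.0488,0.02,0,0,0,0,0.005,0.0484,0.02,0,0,0,0,0.005,0,0,0,0,0,0,0.005]';python3 -m pendant '[0,0,0.05,0,0,0,0.005,0,0,0.03,0,0,0,0.005,0,0,0,0,0,0,0.005]';python3 -c "
from h import *
s=pose();print(s['joints'])
cv2.imwrite('pics/w7.png',get_image('wrist')[:,:,::-1])"
```

```text
clock: 24.6
position: [0.6206, 0.2934, 0.1629]
ee_rot: [-2.249, -2.188, -0.002]
force: [-0.2, -0.4, -0.9]
width: 0.147
gripper_force: 20.0
clock: 24.98
position: [0.6199, 0.286, 0.0809]
ee_rot: [-2.258, -2.183, 0.009]
force: [0.8, -0.5, 0.7]
width: 0.148
gripper_force: 20.0
t 24.975 pos [0.6199 0.286  0.0809] xaxis [ 0.0334  0.9994 -0.0034] yaxis [ 0.9994 -0.0335 -0.0045] z [-0.0046 -0.0032 -1.    ] w 0.013566415552696439 F [ 0.7596 -0.5034  0.7236] 19.998377859592438
[-0.0903  0.7899 -0.7119  1.5272  0.5661  1.0449 -0.9814]
```

View pics/w7.png

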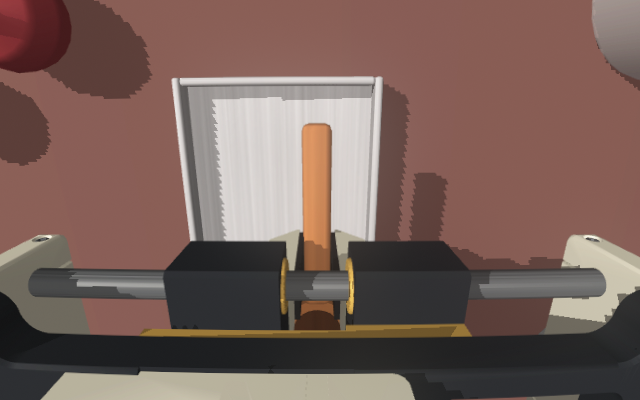

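The spoon handle at column 317 sits in the right half of the tray; the tray's far corners are at (175,80) and (382,78). I check the clearance to the right wall by ray before lowering.

```bash
python3 -c "
from h import *
s=observe();print(ray('wrist',[[174,81],[382,79],[374,240],[194,240]],.02,s));print(s['position'])"
```

```text
[[0.5352 0.377  0.02  ]
 [0.6634 0.3733 0.02  ]
 [0.6599 0.2664 0.02  ]
 [0.5331 0.2705 0.02  ]]
[0.6209 0.2872 0.0831]
```

```bash
python3 -m pendant '[0.002,0.001,0.035,0,0,0,0.005,0,0,0.02,0,0,0,0.005,0,0,0.006,0,0,0,0.005,0,0,0,0,0,0,0.005,0,0,0,0,0,0,0.005]';python3 -m pendant '[0,0,0.001,0,0,0,0.022,0,0,0,0,0,0,0.022,0,0,0,0,0,0,0.022,0,0,-0.02,0,0,0,0.022,0,0,-0.05,0,0,0,0.022,0,0,-0.05,0,0,0,0.022,0,0,0,0,0,0,0.03]';python3 -c "
from h import *
s=pose()
cv2.imwrite('pics/w8.png',get_image('wrist')[:,:,::-1])"
```

```text
clock: 25.65
position: [0.6229, 0.2909, 0.024]
ee_rot: [2.259, 2.183, 0.003]
force: [0.3, -0.0, -0.3]
width: 0.148
gripper_force: 20.0
clock: 26.52
position: [0.6242, 0.2928, 0.1482]
ee_rot: [2.258, 2.182, 0.014]
force: [0.5, -0.2, 0.6]
width: 0.299
gripper_force: 0.0
t 26.525 pos [0.6242 0.2928 0.1482] xaxis [0.034  0.9994 0.0052] yaxis [ 0.9994 -0.034   0.0073] z [ 0.0075  0.005  -1.    ] w 0.027409722503059016 F [ 0.5373 -0.1756  0.5699] 0.0
```

View pics/w8.png

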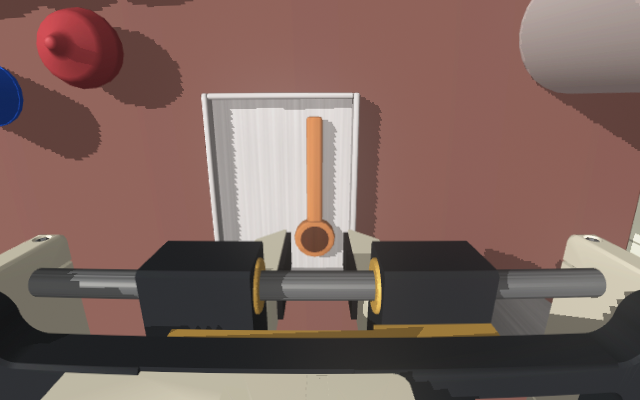

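The spoon lies flat in the tray's right half, handle at column 315 and bowl at (315,237), clear of the walls. Now the spatula.

```bash
python3 -m pendant '[-0.0431,-0.0239,0,0,0,0,0.04,-0.0431,-0.0239,0,0,0,0,0.04,-0.0431,-0.0239,0,0,0,0,0.04,-0.0431,-0.0239,0,0,0,0,0.04,-0.0431,-0.0239,0,0,0,0,0.04,-0.0431,-0.0239,0,0,0,0,0.04,-0.0431,-0.0239,0,0,0,0,0.04,0,0,0,0,0,0,0.04]';python3 -m pendant '[0,0,0,0,0,0.1706,0.04,0,0,0,0,0,0.1706,0.04,0,0,0,0,0,0.1706,0.04,0,0,0,0,0,0.1706,0.04,0,0,0,0,0,0.1706,0.04,0,0,0,0,0,0.1706,0.04,0,0,0,0,0,0.1706,0.04,0,0,0,0,0,0.1706,0.04,0,0,0,0,0,0.1706,0.04,0,0,0,0,0,0,0.04]';python3 -c "
from h import *
s=pose();print(s['joints'])
cv2.imwrite('pics/w9.png',get_image('wrist')[:,:,::-1])"
```

```text
clock: 27.58
position: [0.4421, -0.0095, 0.1409]
ee_rot: [-2.265, -2.177, 0.007]
force: [0.9, 0.4, -0.5]
width: 0.439
gripper_force: 0.0
clock: 28.82
position: [0.4449, -0.0044, 0.1416]
ee_rot: [-3.142, -0.006, 0.0]
force: [-0.9, -0.3, -0.1]
width: 0.433
gripper_force: 0.0
t 28.825 pos [ 0.4449 -0.0044  0.1416] xaxis [ 1.      0.0038 -0.0002] yaxis [ 0.0038 -1.     -0.0001] z [-0.0002  0.0001 -1.    ] w 0.03970911478077394 F [-0.9146 -0.3399 -0.0664] 0.0
[ 0.307   0.3128 -0.5076  2.081   0.2107  0.7965 -1.8952]
```

View pics/w9.png

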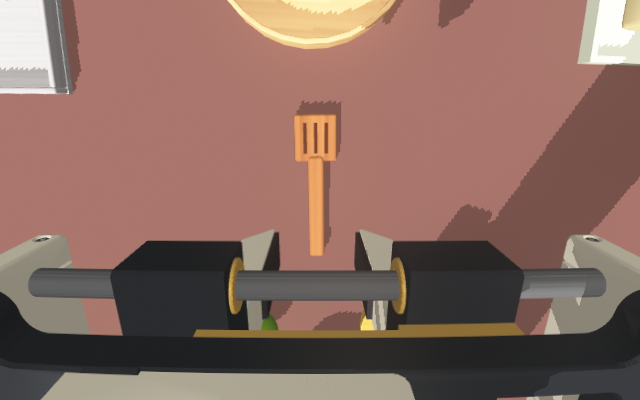

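The spatula is centred at column 316, between the fingers and parallel to the tool. Descend and grip.

```bash
python3 -m pendant '[0.001,-0.0014,0.05,0,0,0,0.04,0,0,0.05,0,0,0,0.04,0,0,0.027,0,0,0,0.04,0,0,0,0,0,0,0.04]' 20;python3 -c "
from h import *
pose()"
```

```text
clock: 29.38
position: [0.4453, -0.0034, 0.0133]
ee_rot: [-3.141, -0.01, 0.004]
force: [0.3, 0.8, 0.7]
width: 0.437
gripper_force: 0.0
t 29.375 pos [ 0.4453 -0.0034  0.0133] xaxis [ 1.      0.0061 -0.0022] yaxis [ 0.0061 -1.     -0.0004] z [-0.0022  0.0004 -1.    ] w 0.040087111233035246 F [0.3371 0.8088 0.6715] 0.0
```

```bash
python3 -m pendant '[0,0,0,0,0,0,0.005,0,0,0,0,0,0,0.005,0,0,0,0,0,0,0.005,0,0,0,0,0,0,0.005,0,0,0,0,0,0,0.005,0,0,0,0,0,0,0.005,0,0,-0.05,0,0,0,0.005,0,0,-0.05,0,0,0,0.005,0,0,-0.04,0,0,0,0.005]' 20;python3 -m pendant '[0,0,0,0,0,-0.1706,0.005,0,0,0,0,0,-0.1706,0.005,0,0,0,0,0,-0.1706,0.005,0,0,0,0,0,-0.1706,0.005,0,0,0,0,0,-0.1706,0.005,0,0,0,0,0,-0.1706,0.005,0,0,0,0,0,-0.1706,0.005,0,0,0,0,0,-0.1706,0.005,0,0,0,0,0,-0.1706,0.005,0,0,0,0,0,0,0.005]';python3 -c "
from h import *
s=pose();print(s['joints'])"
```

```text
clock: 30.5
position: [0.4458, -0.0039, 0.1565]
ee_rot: [-3.142, -0.003, -0.001]
force: [0.2, 0.9, 0.0]
width: 0.149
gripper_force: 20.0
clock: 31.75
position: [0.4455, -0.0042, 0.1545]
ee_rot: [-2.26, -2.182, 0.0]
force: [-0.3, -0.1, 0.0]
width: 0.148
gripper_force: 20.0
t 31.75 pos [ 0.4455 -0.0042  0.1545] xaxis [0.0353 0.9994 0.0002] yaxis [ 0.9994 -0.0353 -0.0005] z [-0.0005  0.0002 -1.    ] w 0.013559915814791799 F [-0.2829 -0.0909  0.0141] 19.980755746364594
[ 0.6003  0.3825 -0.8882  2.0447  0.3828  0.8859 -0.5358]
```

```bash
python3 -m pendant '[0.0427,0.0162,0,0,0,0,0.005,0.0427,0.0162,0,0,0,0,0.005,0.0427,0.0162,0,0,0,0,0.005,0.0427,0.0162,0,0,0,0,0.005,0.0427,0.0162,0,0,0,0,0.005,0.0427,0.0162,0,0,0,0,0.005,0.0427,0.0162,0,0,0,0,0.005,0,0,0.04,0,0,0,0.005,0,0,0.03,0,0,0,0.005,0,0,0,0,0,0,0.005]';python3 -c "
from h import *
s=pose()
cv2.imwrite('pics/w10.png',get_image('wrist')[:,:,::-1])"
```

```text
clock: 33.0
position: [0.5679, 0.2897, 0.0823]
ee_rot: [-2.262, -2.18, 0.008]
force: [-1.0, -0.7, -0.3]
width: 0.148
gripper_force: 20.0
t 33.0 pos [0.5679 0.2897 0.0823] xaxis [ 0.0369  0.9993 -0.0031] yaxis [ 0.9993 -0.0369 -0.0039] z [-0.004  -0.0029 -1.    ] w 0.01354675449204419 F [-0.9503 -0.7172 -0.2673] 19.981912672519684
```

View pics/w10.png

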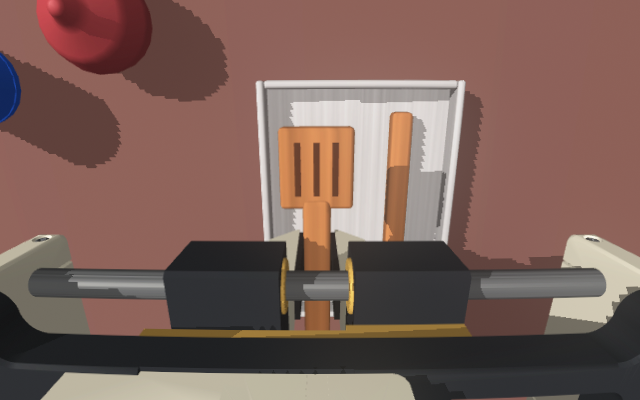

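The spatula is held over the left half, blade at (317,167), between the left wall (265) and the spoon handle (397). It clears both, so I lower and release.

```bash
python3 -m pendant '[0.001,0.002,0.035,0,0,0,0.005,0,0,0.02,0,0,0,0.005,0,0,0.006,0,0,0,0.005,0,0,0,0,0,0,0.005,0,0,0,0,0,0,0.005]';python3 -m pendant '[0,0,0.001,0,0,0,0.022,0,0,0,0,0,0,0.022,0,0,0,0,0,0,0.022,0,0,-0.02,0,0,0,0.022,0,0,-0.05,0,0,0,0.022,0,0,-0.06,0,0,0,0.022,-0.06,-0.03,-0.03,0,0,0,0.03,-0.06,-0.03,0,0,0,0,0.03,-0.06,-0.03,0,0,0,0,0.03,-0.06,-0.03,0,0,0,0,0.03]';python3 - <<'E'
from h import *
s=pose()
t=get_image('top')[:,:,::-1];sd=get_image('side')[:,:,::-1]
cv2.imwrite('pics/f_top.png',t)
a=cv2.resize(t[60:210,120:520],(800,300),interpolation=cv2.INTER_CUBIC)
b=cv2.resize(sd[100:250,100:500],(800,300),interpolation=cv2.INTER_CUBIC)
cv2.imwrite('pics/final.png',np.vstack([a,b]))
E
```

```text
clock: 33.67
position: [0.5719, 0.2923, 0.0249]
ee_rot: [2.259, 2.183, 0.002]
force: [-0.1, 0.2, -0.6]
width: 0.151
gripper_force: 20.0
clock: 34.92
position: [0.4537, 0.0756, 0.1794]
ee_rot: [2.257, 2.183, 0.001]
force: [1.1, -0.9, 0.2]
width: 0.326
gripper_force: 0.0
t 34.925 pos [0.4537 0.0756 0.1794] xaxis [ 0.0336  0.9994 -0.0007] yaxis [ 0.9994 -0.0336  0.0016] z [ 0.0015 -0.0008 -1.    ] w 0.02988585493865527 F [ 1.1026 -0.9274  0.1791] 0.0
```

View pics/final.png

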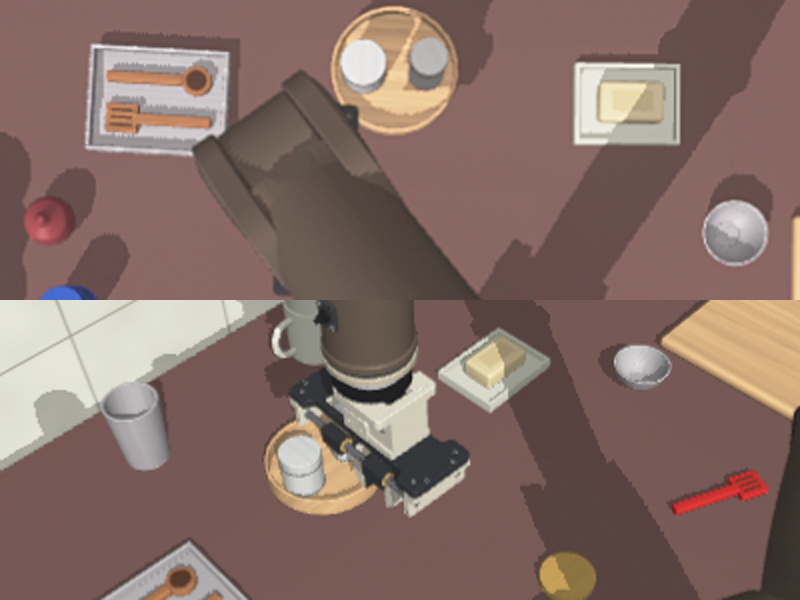

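The final views show the spoon (160,78) and spatula (160,118) flat side by side. Both tins stand in the round tray, the soap lies in the dish at (631,102), and the onion and bowl are where they were.

```bash
python3 -m pendant '[0,0,0,0,0,0,0.03,0,0,0,0,0,0,0.03,0,0,0,0,0,0,0.03]' && python3 -c "
from cell import sign_off
print(sign_off())"
```

```text
clock: 35.4
position: [0.455, 0.0786, 0.1785]
ee_rot: [-2.256, -2.186, -0.001]
force: [0.3, 0.4, -0.6]
width: 0.33
gripper_force: 0.0
the job is handed in; nothing more can be done
None
```

I handed the job in at 35.4 s of the 141 s allowed: in the last pictures both tins, the spoon, the spatula and the soap are all in place, and the bowl and onion look unmoved; the hand-in returned no verdict.

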